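# Load a nail-tip holder and run the board out into the curing lamp

### The job

Set the tip holder fully down on the steel pin of the wooden board and let go of it, then slide the board straight out over the stand's edge, into the mouth of the white curing lamp, until the red line across it is flush with that edge. The board would now tip, so keep it flat on the stand: the job finishes with the robot still holding the board in place, not letting go. Do not bump the lamp, and leave the polish bottle, the cream jar and the buffer block alone.

Things in the scene. Friction and masses are not known exactly. Their poses are not given: they have to be found in the camera images.
- board: Loose light-wood board, 320 x 60 x 16 mm (x, y, z), about 0.3 kg, flat on the stand, up to 0.12 rad askew, unguided, sticking out beyond both stand ends. Origin: centre of its underside; x along its length towards the pin end (which goes out into the lamp), z up. On top: flat swatches (look only), the pin, the red line. Its plain rear end (-x) can be gripped across the 60 mm width.
- board_line (a point): Middle of the red line (6 mm wide, across the board's whole width), on the board's top, 40 mm behind the board's centre (board x = -40 mm). Axes as the board's. With the line at the stand's edge 200 mm of the board overhang and it tips unless held.
- board_pin (a point): Foot of the fixed steel pin, on the board's top, 120 mm ahead of the board's centre (board x = +120 mm, 40 mm from the outer end). The pin is 9 mm in diameter, 18 mm tall, with a tapered tip.
- stand_edge (a point): Middle of the lamp-side top edge of the fixed stand, a black block with a white top, 200 mm long (x), 110 mm wide (y), top 35 mm above the table; it reaches from here 200 mm backwards (-x). x points level outwards, towards the lamp; z up.
- tip_holder: Loose white plastic sleeve with five red and orange nail tips standing on its top: 28 mm outer and 14 mm bore diameter, sleeve 28 mm tall, 39 mm with the tips, 40 g, standing upright on the table. Origin: centre of its underside, z up. The bore goes right through. It goes on the pin from above and then stands on the board's top.
- lamp: Fixed white curing lamp, a hood 190 mm deep (x), 250 mm wide (y), 120 mm tall. Origin: centre of its footprint on the table. Its mouth looks to its -x, towards the stand, in line with it; inside it is 190 mm wide, 102 mm high, no floor. Its front is 95 mm from its origin, 120 to 130 mm beyond the stand's edge.
- polish: Bystander: red nail polish bottle, 30 mm in diameter, 72 mm tall, standing. Origin: centre of its underside.
- cream: Bystander: white jar with blue lid, 54 mm in diameter, 40 mm tall. Origin: centre of its underside.
- buffer: Bystander: blue nail buffer block, 90 x 28 x 26 mm, lying. Origin: centre of its underside.

How it is judged:
By the outcome, as a careful person would: the job done as asked, in the order asked, and still so for the second after the job is handed in, while the arm keeps its last pose, push and grip.
It also fails if it takes over 45 s, if anything falls off the work surface, if the arm or the gripper's body presses on something with over 40 N, if the wrist force passes 120 N, or if a joint passes its speed limit or range.

### The arm

A 6-joint arm with a two-finger parallel gripper is mounted at the origin on the work surface. World frame = base frame: x ahead of the robot, y to its left, z up, the work surface at z = 0. Lengths are in mm, angles in rad, forces in N, time in s.
With the tool pointing down it reaches from about 350 to 875 mm from the base axis. Payload 4.2 kg.
Tool frame: the origin (TCP) lies between the finger pads; the fingertips stand 17 mm ahead of it and the grasp point (between the pads) lies 2 mm behind it; z points along the fingers, y is the line along which they close (so a half turn about z gives the same grasp; the last joint's range is limited). The gripper opens to 85 mm and grips with 20 to 120 N. Pads are 22 mm wide; open, the fingers measure 114 mm over their backs; the gripper's body (76 mm by 85 mm) begins 54 mm behind the grasp point. The pads swing forward as they close: fully open they stand 13 mm farther back than shut.
Start: joints at [1.549, 0.385, 0.008, 0, -1.194, -0.259], TCP at [173.171, 600.509, 248.312] pointing down, gripper open.
Joint ranges: [-3.14, 3.14], [-1.21, 2.06], [-1.07, 1.41], [-3.16, 2.05], [-2.99, -0.16], [-3.1, 3.1]. Speed limits (rad/s): [2.79, 2.79, 3.14, 3.14, 3.14, 3.14].

### API

Orientations are given as a unit quaternion [x, y, z, w].
In Python, from bench import arm, imaging gives the robot as it stands (arm), with the cameras (imaging).
- The arm moves only by the shell command python3 jog.py 'ROWS' [OPENING]. ROWS is rows parted by semicolons, their numbers by spaces, 1 to 10 of them, each of 6 numbers: dx, dy, dz in mm, then a rotation vector rx, ry, rz in rad; each row is the pose to reach, as a shift and turn from the pose commanded when the command began, along the tool's axes at that moment; what a row does not reach only later rows make up. A row lasts 1/10 s, in which the tool goes at most 50 mm and 0.15 rad, less where a joint would pass 70% of its speed; a pose out of reach is approached as far as the arm can. OPENING is the finger opening in mm, set as the command begins (- or left out keeps the last). The fingers move at their own pace and stop on an object; the grip force is fixed at half the most. Time passes only in rows, so rows that do not move let the fingers close. It prints the time, the measured TCP pose, the force, the opening and the grip force at its end.
- arm.read_state(): the state, without advancing time (a new reading comes with each control period).
- imaging.get_image(name): name is "scene" or "top" or "wrist"; returns the picture (384x512x3 uint8, blue, green, red); there is no depth.
- imaging.get_calibration(name): a dict with "K" (3x3 intrinsics, pixels), "rvec" (rotation vector, rad) and "tvec" (3), from world to camera coordinates, as OpenCV has them. Camera axes: x right, y down, z forward; pixel columns grow to the right and rows downward; lengths in mm; the calibration is good to about 2 mm. The wrist camera is an equidistant fisheye: a pixel r from the principal point sees the ray r / f radians off the axis. A picture is of the moment at which its call begins: read the wrist's pose just before it. get_calibration takes no time and is no camera call; for the wrist camera it gives the pose at the moment of the call.
- arm.job_done(): hands the job in; it is judged then, once.
The state is a dict: "clock": time; "joints": joint angles; "joint_vel": joint speeds; "joint_efforts": joint torques, N m; "position": TCP position; "ee_rot": TCP orientation; "contact_force": force on the tool from outside, world axes, zero at the start; "wrist_torque": the same for the moment, N m; "gripper_width": finger opening in mm; "grasp_force": force on a finger pad.
Only numpy, scipy, OpenCV 4.12 (cv2) and the standard library are available. Lean on these libraries where they do the work, as an engineer would, in place of code of your own. Each camera call takes 0.05 s, during which the arm holds its last target. There are 200 camera calls.

## Working session

There is one attempt and no reset: what is moved stays moved. The work goes in short steps, Python scripts to look and compute and a shell command to move; the robot and the scene stay as the last step left them, time stands still between calls to the robot, and variables do not carry over. Pictures are saved under pics/ and viewed, at most 10 in all, crops included, and the job is handed in when it is done.

```bash
ls; mkdir -p pics
python3 - <<'E'
from bench import arm, imaging
import cv2,numpy as np
for n in ["scene","top"]:
    im=imaging.get_image(n); cv2.imwrite(f"pics/{n}0.png",im)
    c=imaging.get_calibration(n); R=cv2.Rodrigues(np.array(c["rvec"],float))[0]
    print(n,np.array(c["K"]).round(1).tolist(),(-R.T@np.array(c["tvec"]).reshape(3)).round(1),R.round(2).tolist())
s=arm.read_state();print(s)
E
```

```text
bench.py
jog.py
pics
scene [[418.3, 0.0, 252.2], [0.0, 418.3, 191.8], [0.0, 0.0, 1.0]] [1011.6 -665.2  612.7] [[0.84, 0.54, -0.01], [0.3, -0.5, -0.81], [-0.44, 0.68, -0.59]]
top [[428.9, 0.0, 253.8], [0.0, 428.9, 185.9], [0.0, 0.0, 1.0]] [ 524.7  -15.5 1174.9] [[0.02, -1.0, 0.01], [-1.0, -0.02, -0.08], [0.08, -0.01, -1.0]]
{'clock': 0.1, 'joints': array([ 1.54860902e+00,  3.85515240e-01,  6.76091960e-03, -4.31513464e-04,
       -1.19399477e+00, -2.58596345e-01]), 'joint_vel': array([ 1.31633845e-03, -2.14635574e-03,  3.22173223e-03,  2.57196480e-03,
       -1.37133313e-03, -8.15375157e-05]), 'joint_efforts': array([-7.46038972e-05, -3.93318522e+01,  1.88930511e+01,  4.19785470e+00,
       -2.54873463e-03,  2.74258397e-06]), 'position': array([173.04264952, 600.06343971, 247.30935789]), 'ee_rot': array([ 9.90149612e-01, -1.40009829e-01, -8.39993797e-05,  9.93218866e-04]), 'contact_force': array([-0.24648699, -0.4813438 ,  0.16678287]), 'wrist_torque': array([0.01287386, 0.04024556, 0.01058546]), 'grasp_force': 0.0, 'gripper_width': 85.28834424614965}
```

View pics/top0.png

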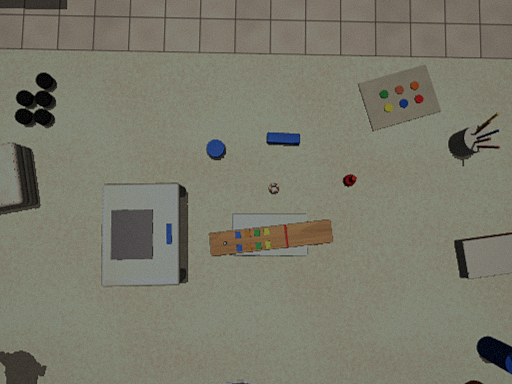

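View pics/scene0.png

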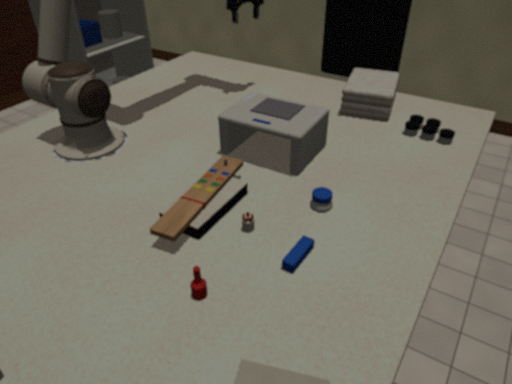

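Top view: the lamp is at (145,235), the board runs from (210,244) to (332,232) with the pin near (225,243) and the red line near (286,237). The tip holder is at (274,188), the polish at (349,180), the cream at (216,149) and the buffer at (283,139). The scene view agrees. Next I enlarge the board area.

Run:
```python
import cv2
im=cv2.imread("pics/top0.png")[172:267,178:338]
im=cv2.resize(im,None,fx=5,fy=5,interpolation=cv2.INTER_CUBIC)
im=cv2.convertScaleAbs(im,alpha=1.3)
cv2.imwrite("pics/top0c.png",im)
```

```text
(no output)
```

View pics/top0c.png

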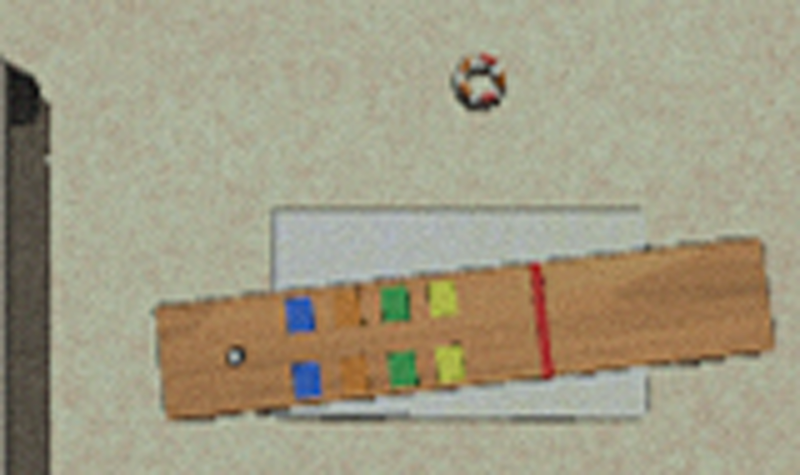

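Crop (5x, offset 178,172): board corners are (153,305), (168,418), (763,238), (774,350). The pin top is (236,355) and the red line runs (536,266)–(548,376). Stand top corners are (272,208), (641,207), (648,415), and the holder top is (479,81).

```bash
cat > h.py <<'E'
import numpy as np,cv2
from bench import arm, imaging
from scipy.spatial.transform import Rotation as Ro
def ray(n,uv,c=None):
    c=c or imaging.get_calibration(n); K=np.array(c["K"],float); R=cv2.Rodrigues(np.array(c["rvec"],float))[0]; t=np.array(c["tvec"],float).reshape(3)
    uv=np.atleast_2d(np.array(uv,float)); a=(uv-K[:2,2])/[K[0,0],K[1,1]]
    if n=="wrist":
        r=np.linalg.norm(a,axis=1)+1e-9; d=np.c_[a*(np.sin(r)/r)[:,None],np.cos(r)]
    else: d=np.c_[a,np.ones(len(a))]
    return -R.T@t,d@R
def at(n,uv,z,c=None):
    o,d=ray(n,uv,c); return o+d*((z-o[2])/d[:,2])[:,None]
def tool(target):  # world displacement -> tool axes
    s=arm.read_state(); return Ro.from_quat(s["ee_rot"]).inv().apply(np.array(target)-s["position"])
E
python3 - <<'E'
from h import *
f=lambda p:(np.array(p,float)+.5)/5-.5+[178,172]
np.set_printoptions(suppress=True,precision=1)
c=at("top",f([(153,305),(168,418),(763,238),(774,350)]),51);print("board",c[:,:2])
print(np.linalg.norm(c[0]-c[1]),np.linalg.norm(c[2]-c[3]),np.linalg.norm(c[0]-c[2]),c.mean(0), "dir",np.arctan2(*((c[0]+c[1]-c[2]-c[3])[[1,0]])))
print("pin",at("top",f([(236,355)]),69)); print("line",at("top",f([(536,266),(548,376)]),51))
print("stand",at("top",f([(272,208),(641,207),(648,415),(272,415)]),35))
print("holder z28,z39",at("top",f([(479,81)]),28),at("top",f([(479,81)]),39))
print("lamp roof",at("top",[(104,184),(180,184),(180,286),(102,286)],120),"front bottom",at("top",[(187,235)],0))
print("bystanders",at("top",[(349,180)],50),at("top",[(216,149)],40),at("top",[(283,138.5)],26))
E
```

```text
board [[ 494.3   91.6]
 [ 436.2   82.4]
 [ 534.2 -226.5]
 [ 476.1 -232.3]]
58.85108859453286 58.41297747270104 320.6050642574794 [485.2 -71.2  51. ] dir 1.6962245270163625
pin [[470.   46.8  69. ]]
line [[ 517.7 -107.8   51. ]
 [ 460.8 -114.6   51. ]]
stand [[ 546.    31.3   35. ]
 [ 549.7 -164.6   35. ]
 [ 440.3 -168.9   35. ]
 [ 437.3   29.1   35. ]]
holder z28,z39 [[616. -78.  28.]] [[615.1 -77.4  39. ]]
lamp roof [[611.  344.1 120. ]
 [614.2 157.4 120. ]
 [366.8 149.9 120. ]
 [364.  337.8 120. ]] front bottom [[485.5 153.9   0. ]]
bystanders [[ 638.2 -276.3   50. ]] [[716.5  77.3  40. ]] [[ 750.8 -102.6   26. ]]
```

```bash
python3 jog.py '613 530 0 0 0 1.165;613 530 0 0 0 1.165;613 530 0 0 0 1.165;613 530 0 0 0 1.165;613 530 0 0 0 1.165;613 530 0 0 0 1.165;613 530 0 0 0 1.165;613 530 0 0 0 1.165;613 530 0 0 0 1.165;613 530 0 0 0 1.165' 50
python3 - <<'E'
from h import *
print(tool([615.5,-78,170]),arm.read_state()["joints"], Ro.from_quat(arm.read_state()["ee_rot"]).as_matrix().round(3))
E
```

```text
clock: 1.1
position: [446.4, 179.5, 248.3]
ee_rot: [0.75, -0.661, -0.0, -0.0]
contact_force: [2.0, 1.2, 0.1]
gripper_width: 49.8
grasp_force: 0.0
[ 276.6643117  -135.552346     78.23632875] [ 7.20807555e-01  1.38286707e-01 -3.31911141e-01 -1.64071429e-04
 -1.10057298e+00 -5.95410499e-01] [[ 0.125 -0.992 -0.   ]
 [-0.992 -0.125  0.   ]
 [-0.     0.    -1.   ]]
```

```bash
python3 jog.py '276.5 -135.5 78 0 0 0;276.5 -135.5 78 0 0 0;276.5 -135.5 78 0 0 0;276.5 -135.5 78 0 0 0;276.5 -135.5 78 0 0 0;276.5 -135.5 78 0 0 0;276.5 -135.5 78 0 0 0;276.5 -135.5 78 0 0 0;276.5 -135.5 78 0 0 0'
python3 - <<'E'
from h import *
c=imaging.get_calibration("wrist"); im=imaging.get_image("wrist"); cv2.imwrite("pics/w1.png",im)
s=arm.read_state(); print(s["position"],s["joints"],c["K"])
R=cv2.Rodrigues(np.array(c["rvec"],float))[0]; print("cam",-R.T@np.array(c["tvec"]).reshape(3))
for p in [(615.5,-78,28),(470,46.8,69)]:
    v=R@np.array(p)+np.array(c["tvec"]).reshape(3); a=np.arctan2(np.hypot(v[0],v[1]),v[2]); print(p,np.array(c["K"])[:2,2]+np.array(c["K"])[0,0]*a*v[:2]/np.hypot(v[0],v[1]))
E
```

```text
clock: 2.0
position: [614.4, -75.8, 169.9]
ee_rot: [0.75, -0.662, -0.001, 0.0]
contact_force: [-0.3, 0.1, 0.1]
gripper_width: 50.2
grasp_force: 0.0
[614.42858902 -75.20284494 170.46581686] [ 1.39220089e-01  4.36873195e-01 -1.15282373e-01 -2.51155721e-04
 -1.01886847e+00 -1.34002668e-02] [[297.31863964   0.         253.58397642]
 [  0.         297.31863964 189.31734662]
 [  0.           0.           1.        ]]
cam [ 625.49880754 -160.20270222  295.27691326]
(615.5, -78, 28) [253.19343327 179.15160321]
(470, 46.8, 69) [371.26274229 315.4876324 ]
```

View pics/w1.png

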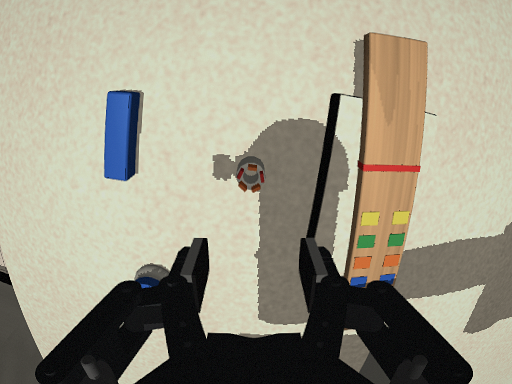

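The wrist view shows the holder at about (251,175), 3–4 px from where the top camera predicts it. The board with its red line is on the right, and the fingers are at the bottom. I enlarge the holder.

Run:
```python
import cv2
im=cv2.imread("pics/w1.png")[145:205,215:285]
cv2.imwrite("pics/w1c.png",cv2.convertScaleAbs(cv2.resize(im,None,fx=8,fy=8,interpolation=cv2.INTER_CUBIC),alpha=1.3))
```

```text
(no output)
```

View pics/w1c.png

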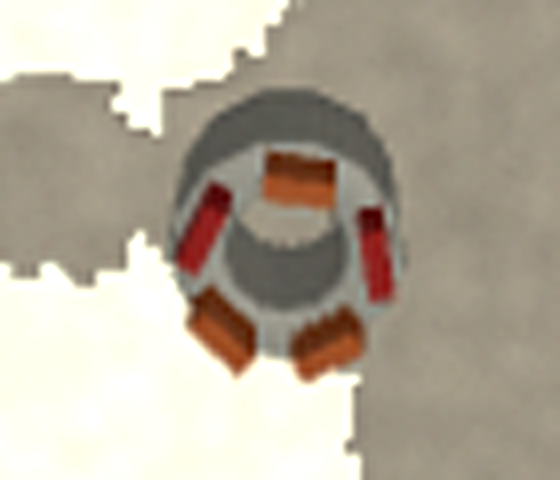

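The rim's outer ellipse is centred at crop (288,249), which is full-image (250.6,175.7).

Run:
```python
from h import *
np.set_printoptions(suppress=True,precision=1)
h=at("wrist",[(250.6,175.7)],28)[0]; print(h)
# line mid/board edges as cross-check
print(at("wrist",[(358.5,168),(420,169)],51))
print(tool([h[0],h[1],95]), tool([h[0],h[1],20]),arm.read_state()["position"])
```

```text
[618.5 -80.2  28. ]
[[ 525.  -106.6   51. ]
 [ 460.3 -115.2   51. ]]
[ 5.5 -3.4 75.5] [  5.5  -3.4 150.5] [614.4 -75.2 170.5]
```

```bash
python3 jog.py '4.4 -2.4 50 0 0 0;4.4 -2.4 95 0 0 0;4.4 -2.4 95 0 0 0;4.4 -2.4 95 0 0 0'
python3 - <<'E'
from h import *
c=imaging.get_calibration("wrist"); im=imaging.get_image("wrist"); cv2.imwrite("pics/w2.png",cv2.resize(im[140:384,130:380],None,fx=2.4,fy=2.4))
print(tool([617.3,-79.3,20]),arm.read_state()["position"])
E
```

```text
clock: 2.45
position: [618.1, -79.0, 76.4]
ee_rot: [0.751, -0.661, 0.0, 0.0]
contact_force: [-0.3, 1.1, 0.5]
gripper_width: 50.0
grasp_force: 0.0
[-0.12643575  2.32172428 57.99124636] [619.38645443 -79.1000718   77.99998086]
```

View pics/w2.png

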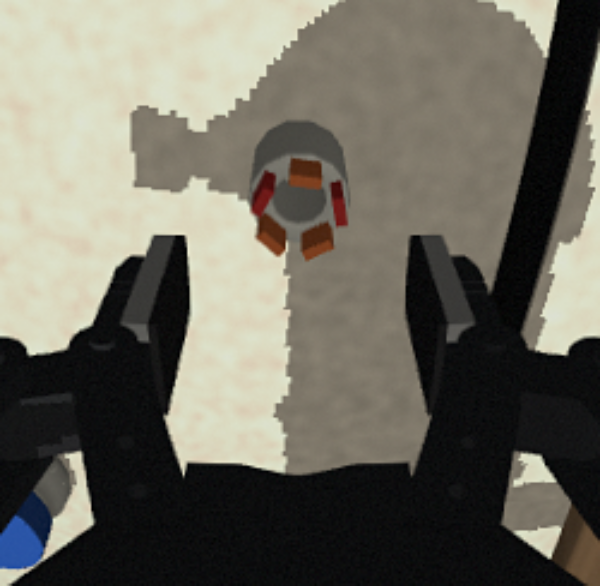

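The holder rim centre is at crop (300,196), full-image (254.7,221.4), and it is centred between the fingers, which sit at 187 and 408.

```bash
python3 - <<'E'
from h import *
c=imaging.get_calibration("wrist")
h=at("wrist",[(254.7,221.4)],28,c)[0]; p=np.mean([arm.read_state()["position"] for _ in range(5)],0);print(h,p,tool([h[0],h[1],20]))
E
python3 jog.py '0 1 28 0 0 0;0 1 56 0 0 0;0 1 56 0 0 0;0 1 56 0 0 0'
```

```text
[619.64457136 -81.12805707  28.        ] [619.38645443 -79.1000718   77.99998086] [ 1.98489606  0.22864559 58.00159513]
clock: 2.9
position: [618.5, -79.8, 21.9]
ee_rot: [0.75, -0.661, 0.002, -0.001]
contact_force: [0.7, -0.6, 0.6]
gripper_width: 50.0
grasp_force: 0.0
```

```bash
python3 jog.py '1 0 1.5 0 0 0;1 0 1.5 0 0 0'; python3 jog.py '0 0 0 0 0 0;0 0 0 0 0 0;0 0 0 0 0 0;0 0 0 0 0 0;0 0 0 0 0 0;0 0 0 0 0 0;0 0 0 0 0 0' 20
```

```text
clock: 3.1
position: [618.3, -81.1, 19.9]
ee_rot: [0.75, -0.661, 0.001, -0.001]
contact_force: [-0.6, 0.1, 0.5]
gripper_width: 49.8
grasp_force: 0.0
clock: 3.8
position: [617.6, -81.2, 19.1]
ee_rot: [0.75, -0.661, 0.001, -0.0]
contact_force: [-1.8, -0.8, 5.4]
gripper_width: 26.8
grasp_force: 58.9
```

```bash
python3 jog.py '0 0 -40 0 0 0;0 0 -85 0 0 0;-40 36 -100 0 0 0;-80 72 -100 0 0 0;-115 104 -100 0 0 0;-142.5 129 -100 0 0 0;-142.5 129 -100 0 0 0;-142.5 129 -100 0 0 0;-142.5 129 -100 0 0 0'
python3 - <<'E'
from h import *
c=imaging.get_calibration("wrist"); im=imaging.get_image("wrist"); cv2.imwrite("pics/w3full.png",im)
cv2.imwrite("pics/w3.png",cv2.resize(im[150:310,170:350],None,fx=3.5,fy=3.5,interpolation=cv2.INTER_CUBIC))
s=arm.read_state(); print(s["position"],s["gripper_width"])
R=cv2.Rodrigues(np.array(c["rvec"],float))[0]; print("cam",-R.T@np.array(c["tvec"]).reshape(3))
np.save("c3.npy",c,allow_pickle=True)
E
```

```text
clock: 4.7
position: [472.1, 44.1, 118.0]
ee_rot: [0.75, -0.662, 0.0, -0.0]
contact_force: [1.2, 0.3, -0.6]
gripper_width: 26.7
grasp_force: 59.2
[472.12424323  43.84810953 117.804796  ] 26.39466056147103
cam [482.90784349 -40.27952735 243.42234966]
```

View pics/w3.png

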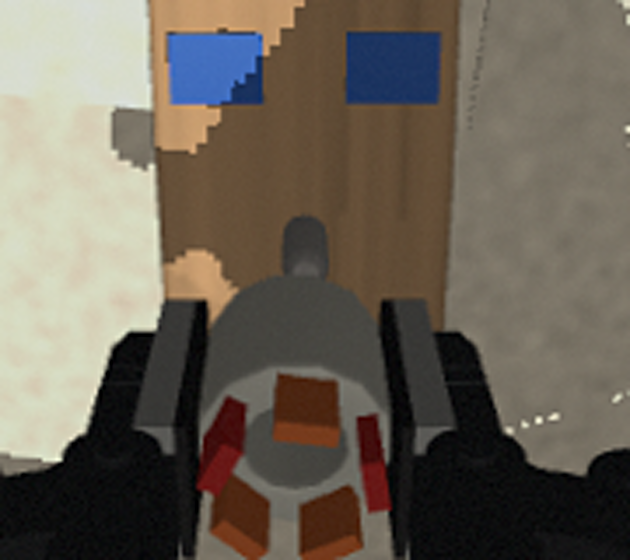

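The pin stands up from crop (305,215) at its foot, 283–328 wide. The held holder's rim has its top edge at row 365 and spans columns 200–390. Its bore spans columns 246–348, with the bottom at row 488.

Run:
```python
from h import *
np.set_printoptions(suppress=True,precision=1)
c=np.load("c3.npy",allow_pickle=True).item()
f=lambda p:(np.array(p,float)+.5)/3.5-.5+[170,150]
tx=np.array([.125,-.992,0]);ty=np.array([-.992,-.125,0])
print("pin from foot",at("wrist",f([(305.5,215)]),51,c)-4.5*tx, "width",np.linalg.norm(np.diff(at("wrist",f([(283,230),(328,230)]),53,c),axis=0)))
zr=118-19.5+28
print("holder rimtop",at("wrist",f([(295,365)]),zr,c)-14*tx,"borebot",at("wrist",f([(297,488)]),zr,c)+7*tx,"mid LR",at("wrist",f([(295,430),(297,440)]),zr,c))
print("rim width",np.linalg.norm(np.diff(at("wrist",f([(200,430),(390,430)]),zr,c),axis=0)))
print("swatch/board edges",at("wrist",f([(153,100),(457,100)]),51,c))
print(arm.read_state()["position"])
```

```text
pin from foot [[470.   46.4  51. ]] width 9.017323719817364
holder rimtop [[472.3  45.  126.5]] borebot [[472.1  44.7 126.5]] mid LR [[472.7  41.5 126.5]
 [472.2  43.2 126.5]]
rim width 25.866492940292343
swatch/board edges [[503.1  21.6  51. ]
 [444.4  14.2  51. ]]
[472.1  43.8 117.8]
```

Pin axis is at (470.0,46.4) and the holder axis at (472.3,44.8). I correct that difference and descend in stages, watching the force.

```bash
python3 jog.py '-1.9 2 10 0 0 0;-1.9 2 24 0 0 0;-1.9 2 24 0 0 0;-1.9 2 24 0 0 0';python3 jog.py '0 0 4 0 0 0;0 0 9 0 0 0;0 0 12 0 0 0;0 0 12 0 0 0'
```

```text
clock: 5.15
position: [469.0, 45.3, 93.1]
ee_rot: [0.75, -0.662, -0.0, 0.001]
contact_force: [0.5, -0.1, -0.5]
gripper_width: 26.2
grasp_force: 59.2
clock: 5.55
position: [468.7, 45.7, 81.4]
ee_rot: [0.75, -0.662, -0.0, 0.0]
contact_force: [0.0, 0.0, -0.5]
gripper_width: 26.3
grasp_force: 59.2
```

```bash
python3 jog.py '0 0 4 0 0 0;0 0 7 0 0 0;0 0 9 0 0 0;0 0 9 0 0 0';python3 jog.py '0 0 1 0 0 0;0 0 2 0 0 0;0 0 2 0 0 0'
```

```text
clock: 5.95
position: [468.8, 45.7, 72.5]
ee_rot: [0.75, -0.662, -0.0, 0.0]
contact_force: [0.1, -0.3, -0.9]
gripper_width: 26.6
grasp_force: 59.2
clock: 6.25
position: [468.9, 45.8, 70.7]
ee_rot: [0.75, -0.662, -0.0, 0.0]
contact_force: [-0.3, -0.1, -0.0]
gripper_width: 26.4
grasp_force: 59.2
```

```bash
python3 jog.py '0 0 0.5 0 0 0;0 0 1 0 0 0;0 0 1 0 0 0';python3 jog.py '0 0 0.5 0 0 0;0 0 1 0 0 0;0 0 1 0 0 0'
```

```text
clock: 6.55
position: [469.0, 45.8, 70.1]
ee_rot: [0.75, -0.662, 0.0, -0.0]
contact_force: [-0.5, -0.6, 2.7]
gripper_width: 26.5
grasp_force: 59.6
clock: 6.85
position: [469.0, 45.8, 70.0]
ee_rot: [0.75, -0.661, 0.0, -0.0]
contact_force: [-3.3, 0.5, 11.3]
gripper_width: 26.5
grasp_force: 60.3
```

```bash
python3 jog.py '0 0 -1 0 0 0;0 0 -1 0 0 0;0 0 -1 0 0 0;0 0 -1 0 0 0;0 0 -1 0 0 0' 50; python3 jog.py '0 0 -15 0 0 0;0 0 -40 0 0 0;0 0 -85 0 0 0;60 0 -90 0 0 0;110 0 -90 0 0 0;150 0 -90 0 0 0;150 0 -90 0 0 0;150 0 -90 0 0 0;150 0 -90 0 0 0' 85
python3 - <<'E'
from h import *
im=imaging.get_image("top"); cv2.imwrite("pics/t2full.png",im)
t=cv2.resize(im[205:267,198:338],None,fx=5.5,fy=5.5,interpolation=cv2.INTER_CUBIC)
cv2.imwrite("pics/t2.png",cv2.convertScaleAbs(t,alpha=1.3)); print(t.shape)
w=imaging.get_image("wrist"); cv2.imwrite("pics/w4.png",w)
E
```

```text
clock: 7.35
position: [468.9, 45.7, 69.6]
ee_rot: [0.75, -0.662, -0.0, 0.0]
contact_force: [0.5, 0.6, -0.4]
gripper_width: 50.2
grasp_force: 0.0
clock: 8.25
position: [487.4, -102.5, 159.6]
ee_rot: [0.75, -0.661, -0.0, 0.0]
contact_force: [-0.0, 1.1, 0.7]
gripper_width: 85.2
grasp_force: 0.0
(341, 770, 3)
```

View pics/t2.png

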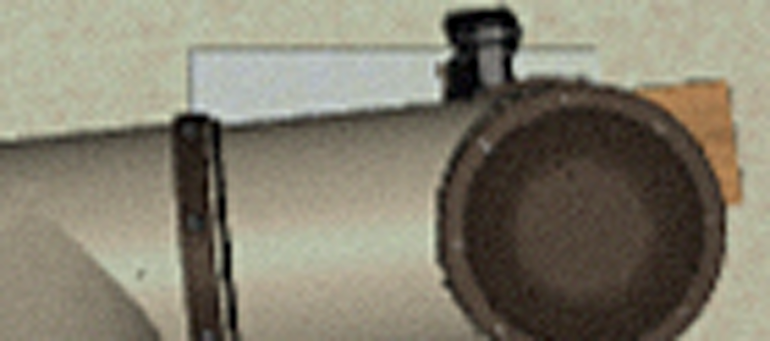

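View pics/w4.png

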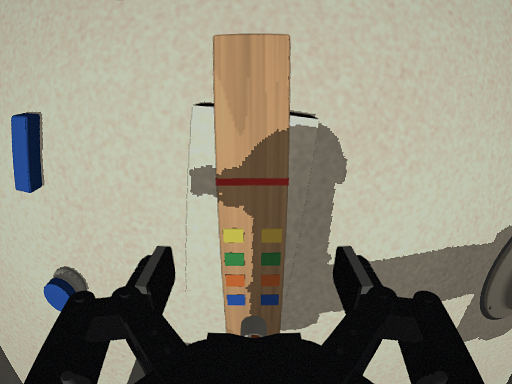

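The top view is mostly hidden by the arm. The wrist view shows the board straight ahead: rear end at row 35, columns 214–290, and the red line centred at (252.5,182). The sleeve is on the pin at (254,325), and the stand's rear edge is at rows 103–118. I refine the line and edge by code from the saved pictures.

Run:
```python
from h import *
np.set_printoptions(suppress=True,precision=1)
im=cv2.imread("pics/top0.png").astype(float); b=im[:,:,0]
print("top strip blue, cols 226-240 / 300-314")
g=b[215:222].mean(0); print(g[226:240],g[300:314])
w=cv2.imread("pics/w4.png").astype(int)
def line(a):
    B,G,R=a[...,0],a[...,1],a[...,2]; m=(R>90)&(G<60)&(B<60); return m
m=line(w); m[:170]=0;m[195:]=0;m[:,:200]=0;m[:,300:]=0
v,u=np.nonzero(m); print("wrist line px",u.min(),u.max(),v.mean(),len(u))
print(at("wrist",[(216,182),(252.5,v.mean()),(289,182)],51))
print("rear end",at("wrist",[(214,35),(290,35)],51),"mid edges",at("wrist",[(215,140),(289.5,140)],51))
g=w[95:125,:,0]; print("rear-left stand corner rows at col 203",w[97:112,203,0],"col 302",w[105:125,302,0])
s=cv2.imread("pics/scene0.png"); 
o=arm.read_state();print(o["position"],o["joints"])
```

```text
top strip blue, cols 226-240 / 300-314
[113.  115.1 117.3 118.  117.7 119.6  98.4 127.9 138.  134.7 134.3 134.4
 134.4 134. ] [130.1 128.3 127.  126.9 124.6 128.3 127.6 107.6 108.7 108.6 106.3 110.1
 114.1 107. ]
wrist line px 216 288 181.79439252336448 535
[[ 520.5 -107.9   51. ]
 [ 490.4 -111.9   51. ]
 [ 460.3 -115.6   51. ]]
rear end [[ 534.8 -226.5   51. ]
 [ 476.7 -233.7   51. ]] mid edges [[ 524.5 -143.    51. ]
 [ 465.5 -150.5   51. ]]
rear-left stand corner rows at col 203 [171 174 175 179 184 133  39   0   0 170 195 190 188 187 185] col 302 [166 167 169 171 172 175 180 131  55  10   0   0 199 197 191 188 188 189
 189 193]
[ 487.6 -101.9  159.7] [ 0.1  0.3 -0.4 -0.  -0.9  0. ]
```

Run:
```python
from h import *
np.set_printoptions(suppress=True,precision=1)
print(at("top",[(231.7,218),(232.6,218),(306.5,218)],35), at("wrist",[(203,105.6),(302,116.5)],35))
s=cv2.imread("pics/top0.png")[:,:,0].astype(float)
print(s[206:222,245:275].mean(1),s[206:222,290:304].mean(1)) # +x side edge rows
```

```text
[[ 533.3   31.9   35. ]
 [ 533.4   29.5   35. ]
 [ 536.5 -166.5   35. ]] [[ 539.5 -168.4   35. ]
 [ 455.7 -169.6   35. ]]
[117.  116.1 115.4 114.8 115.5 115.6 116.4  92.9 113.6 136.9 134.7 132.9
 133.6 133.5 133.1 133.4] [115.4 115.4 116.1 114.4 113.2 114.6 118.4  92.2 110.4 129.6 129.1 126.9
 127.9 125.6 127.6 130.6]
```

```bash
python3 jog.py '50 -1 30 0 0 0;95 -2 55 0 0 0;110 -2 70 0 0 0;110 -2 70 0 0 0;110 -2 70 0 0 0' 85
python3 - <<'E'
from h import *
print(tool([503,-211,54]))
c=imaging.get_calibration("wrist"); w=imaging.get_image("wrist").astype(int); cv2.imwrite("pics/w5.png",w)
# board edges in the wrist image, rows 190..250: wood mask
B,G,R=w[...,0],w[...,1],w[...,2]; m=(R-B>35)&(R>60)
for r in (150,170,190,210,230):
    u=np.nonzero(m[r])[0]; u=u[(u>150)&(u<360)]
    if len(u)>20: p=at("wrist",[(u.min()-.5,r),(u.max()+.5,r)],51,c); print(r,u.min(),u.max(),p.round(1)[:,:2].tolist(), tool([*p.mean(0)[:2],54]).round(1))
E
```

```text
clock: 8.85
position: [503.4, -211.2, 89.5]
ee_rot: [0.75, -0.661, -0.0, 0.0]
contact_force: [-0.7, 0.4, 0.0]
gripper_width: 85.1
grasp_force: 0.0
[-0.20738737  0.34379369 35.45738142]
210 206 302 [[534.6, -222.2], [476.4, -229.6]] [15.1  0.3 36.3]
230 207 300 [[533.1, -208.8], [475.1, -216.1]] [ 1.6 -0.  36.3][ WARN:0@1.719] global loadsave.cpp:1063 imwrite_ Unsupported depth image for selected encoder is fallbacked to CV_8U.
```

The tool is centred over the board to within 0.3 mm and aligned with it. Next I descend and grip.

```bash
python3 jog.py '0 0 18 0 0 0;0 0 35.5 0 0 0;0 0 35.5 0 0 0;0 0 35.5 0 0 0'; python3 jog.py '0 0 0 0 0 0;0 0 0 0 0 0;0 0 0 0 0 0;0 0 0 0 0 0;0 0 0 0 0 0;0 0 0 0 0 0;0 0 0 0 0 0' 50
```

```text
clock: 9.3
position: [504.1, -211.0, 55.5]
ee_rot: [0.751, -0.661, 0.001, -0.0]
contact_force: [-0.1, -0.3, 0.2]
gripper_width: 84.8
grasp_force: 0.0
clock: 10.0
position: [504.3, -211.8, 56.1]
ee_rot: [0.75, -0.661, 0.001, -0.001]
contact_force: [-0.9, 3.2, 7.1]
gripper_width: 57.7
grasp_force: 64.6
```

```bash
python3 jog.py '-6 0 0 0 0 0.01;-16 -1 0 0 0 0.03;-28 -1 0 0 0 0.05;-40 -2 0 0 0 0.07;-52 -2 0 0 0 0.09;-64 -3 0 0 0 0.1;-72 -3 0 0 0 0.114;-76 -3 0 0 0 0.114;-76 -3 0 0 0 0.114'
python3 - <<'E'
from h import *
s=arm.read_state();print(tool([491.4,-69.8,56]),s["joints"],s["contact_force"],s["wrist_torque"])
print(Ro.from_quat(s["ee_rot"]).as_matrix().round(3)[:,0])
E
```

```text
clock: 10.9
position: [498.2, -136.1, 56.1]
ee_rot: [0.712, -0.703, 0.002, -0.001]
contact_force: [-0.7, 0.3, 7.8]
gripper_width: 57.8
grasp_force: 64.7
[-6.64098917e+01  5.96856600e+00  4.48466571e-02] [ 0.04844796  0.43155374 -0.49421257  0.00176824 -0.64173958 -0.0371767 ] [-0.65172222  0.30200383  7.75286031] [-0.01702949  0.35852211  0.14201314]
[ 0.013 -1.     0.001]
```

```bash
python3 jog.py '-6 1 0 0 0 0;-16 2 0 0 0 0;-28 3 0 0 0 0;-40 4 0 0 0 0;-52 5 0 0 0 0;-62 6 0 0 0 0;-66.5 6 0 0 0 0;-66.5 6 0 0 0 0;-66.5 6 0 0 0 0'
python3 - <<'E'
from h import *
s=arm.read_state();print(tool([491.4,-69.8,56]),s["contact_force"],s["wrist_torque"])
for n in ("scene","top","wrist"): cv2.imwrite(f"pics/{n}9.png",imaging.get_image(n))
c=imaging.get_calibration("scene")
pts=np.array([(490,30.8,51),(460,30.4,51),(520,31.2,51),(545,31.5,35),(435,30,35),(490,-90,51),(485.5,190,51)],float)
print(cv2.projectPoints(pts,np.array(c["rvec"],float),np.array(c["tvec"],float),np.array(c["K"],float),None)[0].reshape(-1,2).round(1))
im=cv2.imread("pics/scene9.png").astype(int);B,G,R=im[...,0],im[...,1],im[...,2]
m=(R>70)&(R-G>45)&(G<60)&(B<60);m[:140]=0;m[260:]=0;v,u=np.nonzero(m);k=(u>170)&(u<260);print(list(zip(u[k],v[k])))
E
```

```text
clock: 11.8
position: [491.3, -69.5, 56.1]
ee_rot: [0.711, -0.703, 0.001, -0.001]
contact_force: [-1.1, 0.2, 9.1]
gripper_width: 58.1
grasp_force: 64.8
[ 0.2833517  -0.12193363  0.11137408] [-1.09777552  0.19115737  9.06974132] [0.11676493 0.55481286 0.13270225]
[[228.2 170.4]
 [218.3 167.1]
 [238.4 173.8]
 [247.2 182.1]
 [210.7 169.7]
 [197.6 195.2]
 [260.4 142.7]]
[(np.int64(242), np.int64(150)), (np.int64(229), np.int64(169)), (np.int64(229), np.int64(170)), (np.int64(232), np.int64(171)), (np.int64(237), np.int64(173)), (np.int64(238), np.int64(173))]
```

One picture left to view, so I use the scene crop around the edge.

Run:
```python
import cv2
im=cv2.imread("pics/scene9.png")[125:217,178:288]
cv2.imwrite("pics/scene9c.png",cv2.convertScaleAbs(cv2.resize(im,None,fx=6.5,fy=6.5,interpolation=cv2.INTER_CUBIC),alpha=1.7))
```

```text
(no output)
```

View pics/scene9c.png

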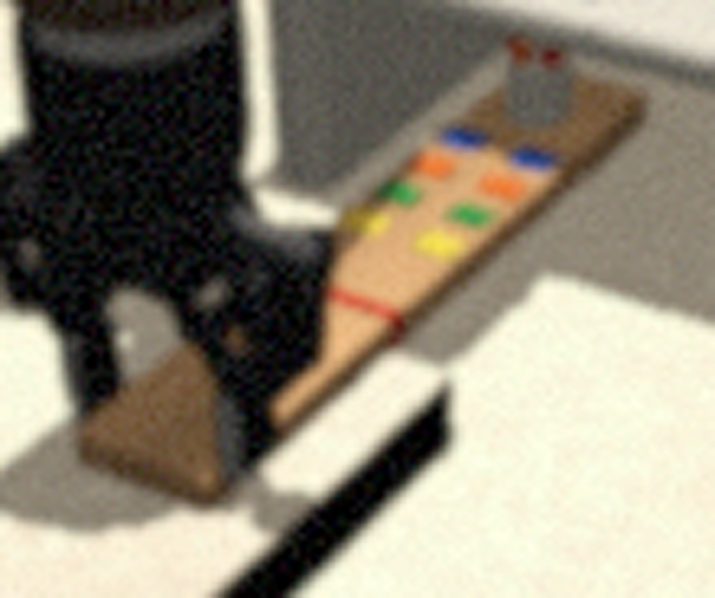

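The scene crop shows the holder seated on the pin inside the mouth and the board lying flat. The red line ends at crop (402,321) and the white stand edge runs from its corner (449,378) to meet it, so it looks flush. I put numbers on it.

Run:
```python
from h import *
np.set_printoptions(suppress=True,precision=1)
f=lambda p:(np.array(p,float)+.5)/6.5-.5+[178,125]
print("line near end, left",at("scene",f([(402,321),(333,294)]),51)); print("corner",at("scene",f([(449,378)]),35),"edge at board",at("scene",f([(394,350)]),35))
# pin end corner & rear corner as checks
print("board front near corner (x,~190), rear near (520,-90)",at("scene",f([(643,98),(212,472)]),51))
w=cv2.imread("pics/wrist9.png").astype(int);B,G,R=w[...,0],w[...,1],w[...,2]
t=cv2.imread("pics/top9.png").astype(int);B,G,R=t[...,0],t[...,1],t[...,2]
m=(R-G>40)&(B<60)&(R>80);v,u=np.nonzero(m);k=(u>215)&(u<300)&(v>205)&(v<260);print(sorted(set(zip(u[k].tolist(),v[k].tolist()))))
```

```text
line near end, left [[522.7  31.8  51. ]
 [489.8  33.7  51. ]]
corner [[545.3  28.6  35. ]] edge at board [[517.2  33.5  35. ]]
board front near corner (x,~190), rear near (520,-90) [[514.8 227.5  51. ]
 [519.1 -81.3  51. ]]
[(230, 224), (230, 225), (230, 226), (230, 227), (231, 224), (231, 225), (231, 226), (232, 224), (232, 225), (232, 226)]
```

Run:
```python
from h import *
np.set_printoptions(suppress=True,precision=1)
print(at("top",[(231,225.5)],51))
t=cv2.imread("pics/top9.png").astype(float)
for r in (217,219,221,224,225,226,227): print(r,(t[r,226:240,2]-t[r,226:240,1]).astype(int),t[r,226:240,0].astype(int))
s=arm.read_state();print(s["position"],s["contact_force"])
```

```text
[[513.7  32.6  51. ]]
217 [ 0 -3 -2 -6 -2 -2  0 -2 -6 -9 -5 -5 -7 -4] [125 127 120 127 125 122 100 145 151 143 146 135 140 142]
219 [-3 -2 -4 -7 -5 -5 -4 -5 -6 -6 -4 -6 -6 -7] [123 124 132 128 130 124 103 137 154 150 139 140 142 138]
221 [ 6  3  1  0 -4 -7 -4 -6 -8 -6 -6 -6 -6 -2] [118 119 121 125 127 125 100 134 139 139 146 141 140 137]
224 [20 19 14 14 55 79 52 24 22 18 19 20 21 23] [73 77 73 76 58 52 34 65 73 64 68 65 69 72]
225 [ 34  34  33  27  78 102  74  36  29  32  30  32  29  22] [68 61 68 71 37 40 41 70 77 68 80 74 68 58]
226 [ 33  32  32  29  71 103  64  26  22  22  18  19  12  11] [72 67 73 73 50 38 42 53 62 59 52 52 46 42]
227 [30 25 27 19 42 57 22  5  5  5  1  2  1 -1] [67 64 63 62 38 23 30 41 52 42 43 41 41 53]
[491.3 -69.5  56.1] [-1.4  0.   9.5]
```

All three cameras put the line about 1 mm past the edge. I pull back 1 mm, still gripping, then check.

```bash
python3 jog.py '0.5 0 0 0 0 0;1 0 0 0 0 0;1 0 0 0 0 0;1 0 0 0 0 0;1 0 0 0 0 0'
python3 - <<'E'
from h import *
t=imaging.get_image("top").astype(float)
d=(t[224:227,226:240,2]-t[224:227,226:240,1]).sum(0);print(d.astype(int))
d=np.clip(d-90,0,None);u=(d*np.arange(226,240)).sum()/d.sum();print(u,at("top",[(u,225.5)],51))
E
```

```text
clock: 12.45
position: [491.4, -69.8, 56.1]
ee_rot: [0.711, -0.703, 0.001, -0.001]
contact_force: [-1.5, 4.5, 9.2]
gripper_width: 58.0
grasp_force: 64.9
[ 91  87  86  74 178 274 198  89  69  77  71  71  55  51]
231.03937007874015 [[513.66580077  32.53419103  51.        ]]
```

```bash
python3 jog.py '0.5 0 0 0 0 0;0.8 0 0 0 0 0;0.8 0 0 0 0 0;0.8 0 0 0 0 0'
python3 - <<'E'
from h import *
t=imaging.get_image("top").astype(float)
d=(t[224:227,226:240,2]-t[224:227,226:240,1]).sum(0)
d=np.clip(d-90,0,None);u=(d*np.arange(226,240)).sum()/d.sum();print(u,at("top",[(u,225.5)],51),arm.read_state()["contact_force"])
E
```

```text
clock: 12.9
position: [491.5, -70.4, 56.1]
ee_rot: [0.711, -0.703, 0.001, -0.002]
contact_force: [-1.6, 5.7, 10.0]
gripper_width: 58.1
grasp_force: 64.8
231.2408963585434 [[513.67416138  32.0088465   51.        ]] [-1.6451277   6.50708338  9.49281709]
```

```bash
python3 -c "
from bench import arm, imaging
print(arm.job_done())"
```

```text
the job is handed in; nothing more can be done
None
```

I handed the job in at about 13 s: the tip holder is seated on the pin and released, the board's red line is within about 1 mm of flush with the stand's edge by the camera measurements, and the gripper still holds the board flat; the hand-in returned no verdict.

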